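# Let the bench lift down to the packing platform by its pawl

## Robot

A 6-joint arm with a two-finger parallel gripper is mounted at the origin on the work surface. World frame = base frame: x ahead of the robot, y to its left, z up, the work surface at z = 0. Lengths are in m, angles in rad, forces in N, time in s.
With the tool pointing down it reaches from about 0.35 to 0.975 m from the base axis. Payload 4.9 kg.
Tool frame: the origin (TCP) lies on the centre line of the jaws, within the pads' length; the fingertips stand 8 mm ahead of it and the grasp point (between the pads) lies 11 mm behind it; z points along the fingers, y is the direction in which the jaws open and shut (so a half turn about z gives the same grasp; the last joint's range is limited). The gripper opens to 85 mm and grips with 20 to 120 N. Pads are 22 mm wide; open, the fingers measure 114 mm over their backs; the gripper's body (76 mm by 85 mm) begins 54 mm behind the grasp point. The pads swing forward as they close: fully open they stand 13 mm farther back than shut.
Start: joints at [1.078, 0.053, 1.613, -0, 1.476, -0.119], TCP at [0.228, 0.582, 0.239] pointing down, gripper open.
Joint ranges: [-3.01, 3.01], [-1.01, 2.22], [0.06, 2.58], [-1.02, 4.17], [0.09, 2.62], [-3.14, 3.14]. Speed limits (rad/s): [2.57, 2.57, 3.14, 3.14, 3.14, 3.14].

## Interface

Orientations are given as a rotation vector (axis times angle).
In Python, from station import get_obs, get_image, calibration, finish_job gives the robot as it stands. The module is installed in compiled form; this text tells all that it offers.
- The arm moves only by the shell command python3 -m jog 'ROWS' [FORCE]. ROWS is JSON, a list of rows, each a list of 7 numbers: the shift along the tool's x, y, z in cm, then the turn, a rotation vector about the tool's x, y, z in rad, then the closure in counts, from 0 (fully open) to 255 (shut). In form: [[dx, dy, dz, ax, ay, az, jaw], ...]. A call has 1 to 8 rows; each row is the pose to reach, as a shift and turn from the pose measured when the call began, along the tool's axes at that moment; what a row does not reach only later rows make up. A row lasts 1/12 s, in which the tool goes at most 41.7 mm and 7.16 degrees, less where a joint would pass 70% of its speed; a pose out of reach is approached as far as the arm can. A call with a gripper value outside its range is refused whole. The fingers move at their own pace and stop on an object; FORCE is the grip in N (left out, the last holds). Time passes only in rows, so rows that repeat a pose let the fingers close. It gives the time, the measured TCP pose, the force and the opening at its end, in the units of the state.
- get_obs(): the state, without advancing time (a new reading comes with each control period).
- get_image(name): name is "scene" or "top"; returns the picture (400x640x3 uint8, red, green, blue); there is no depth.
- calibration(name): a dict with "vfov" (degrees; the focal length in pixels is half the picture's height over the tangent of half this angle, whatever the lens; pixels are square), "cx", "cy" (the principal point, pixels), "R" (3x3) and "t" (3): a world point X has camera coordinates R X + t. Camera axes: x right, y down, z forward; pixel columns grow to the right and rows downward; lengths in m; the calibration is good to about 2 mm. A picture is of the moment at which its call begins. calibration takes no time and is no camera call.
- finish_job(): hands the job in, once; it reports no verdict.
The state is a dict: "t": time; "q": joint angles; "dq": joint speeds; "effort": joint torques, N m; "tool_pos": TCP position; "tool_rot": TCP orientation; "contact_force": force on the tool from outside, world axes, zero at the start; "wrist_torque": the same for the moment, N m; "opening": finger opening in m.
Only numpy, scipy, OpenCV 4.12 (cv2) and the standard library are available. Lean on these libraries where they do the work, as an engineer would, in place of code of your own. Each camera call takes 0.05 s, during which the arm holds its last target. There are 200 camera calls.

## Task

The deck of the bench lift is held up by its ratchet. Press the pawl's thumb tab down so that the hook lifts clear of the toothed wheel, hold it there while the drum turns back and the deck sinks, and let the pawl drop again in time for it to catch the wheel on the tooth that brings the deck most nearly level with the plywood platform beside it. Feel for the tab and press with no more than 20 N, and do not disturb the other things on the bench.

Things in the scene. Friction and masses are not known exactly. Their poses are not given: they have to be found in the camera images.
- lift: Grey bench lift, fixed; base plate 220 (x) x 540 (y) x 12 mm. Origin on the bench under the axle; x along the axle, away from the robot; y along the lift towards the thumb tab; z up. From +y to -y: thumb tab, ratchet wheel and drum, two guide posts at y = -60 mm (238 mm tall with cross-bar), the deck with two computers clamped on it, a fixed plywood platform of adjustable height.
- axle_nominal (a point): Drawing position of the ratchet wheel's centre: lift frame (42, 0, 130) mm. Wheel 96 mm across, 12 teeth, 12 mm thick, on the axle's far end. The drum's cogs drive a rack on the deck; the deck's weight turns the drum back whenever the pawl is off, damped to 0.15-0.28 rad/s (4-7 mm/s of deck). A hand crank on the axle's end near the robot (x -140 to -76 mm, radius 77 mm) turns with it.
- thumb_nominal (a point): Drawing position of the top of the pawl's thumb tab: lift frame (42, 125, 170) mm. Tab: steel roll, 30 mm long along x, 20 mm across, true to the drawing in x and y; its crown is pressed. Axle and pawl form a head set higher or lower on the frame, so its real height is up to 17 mm above or below this point and is not measured: find it by feel. Free above; 50 mm free beside it towards +x and +y.
- pawl_pivot_nominal (a point): Drawing position of the pawl's pivot: lift frame (42, 70, 164) mm. The pawl is a steel rocker: its hook end catches the top of the wheel, its tab end points to +y. Pressing the tab straight down with closed fingertips lifts the hook; a spring (2 to 4 N at the tab) returns it. Drawing the hook out under load takes 5 to 14 N; the force drops to 2 to 4 N as it comes clear.
- stud_nominal (a point): Drawing position of the top of the rubber stud under the tab: lift frame (42, 125, 140) mm. From rest the tab travels 8 to 10 mm until the hook is clear and 1 to 2 mm more until it meets the stud, which is stiff (8 N per mm). Hook clear, 2 to 13 N on the tab hold it well; above 20 N the pawl is strained.
- drum (a joint): Angle of drum and wheel, rad; grows as the drum turns back and the deck sinks (25 mm per rad). A tooth is 0.524 rad, 13.1 mm of deck. It starts caught on a tooth. With the tab let go the drum rolls on to the next tooth and is caught there, so let go about half a tooth before the wanted one. It cannot go back up by itself.
- deck_edge (a point): Middle of the top of the deck's outer edge, facing the platform. Deck: aluminium plate 200 x 170 x 10 mm that rides up and down with the rack, two black computers (178 x 145 x 34 mm) stacked on it. It starts 22 to 56 mm above the platform.
- platform_top (a point): Top of the fixed plywood platform (200 x 120 mm, set to 53 to 83 mm above the bench, different each time), middle of its edge towards the deck, 18 mm from the deck's edge.
- power_brick: black power supply block, 100 x 45 x 28 mm, lying on the lift's plywood platform; a bystander. Origin: centre of its underside, x along its length
- tape_roll: cardboard-brown ring (tape core), 90 mm across, 25 mm high, lying flat near the thumb tab; a bystander. Origin: centre of its underside
- screwdriver: screwdriver lying on the bench beyond the lift; a bystander. Origin: middle of its underside, x along it towards the tip
- screw_jar: lidded jar, 60 mm across, 75 mm tall, on the bench left of the lift; a bystander. Origin: centre of its underside
- cleaner: bottle of cleaner, 70 mm across, 190 mm tall, on the left of the bench; a bystander. Origin: centre of its underside
- drive: flat metal storage drive, 70 x 100 x 10 mm, on the bench beyond the lift's deck; a bystander. Origin: centre of its underside

How it is judged:
By the outcome, as a careful person would: the job done as asked, in the order asked, and still so for the second after the job is handed in, with the robot touching nothing.
It also fails if it takes over 72 s, if anything falls off the work surface, if the arm or the gripper's body presses on something with over 40 N, if the wrist force passes 120 N, or if a joint passes its speed limit or range.

## Working session

There is one attempt and no reset: what is moved stays moved. The work goes in short steps, Python scripts to look and compute and a shell command to move; the robot and the scene stay as the last step left them, time stands still between calls to the robot, and variables do not carry over. Pictures are saved under pics/ and viewed, about 8 in all and at most 12, crops included, and the job is handed in when it is done.

```bash
mkdir -p pics
python3 - <<'E'
from station import *
import cv2,numpy as np
for n in("scene","top"):
    c=calibration(n);print(n,c)
    cv2.imwrite(f"pics/{n}0.png",cv2.cvtColor(get_image(n),cv2.COLOR_RGB2BGR))
o=get_obs();print(o)
E
```

```text
scene {'vfov': 47.65178184005693, 'cx': 321.3404574368547, 'cy': 203.0817610045679, 'R': array([[-0.66915818,  0.74297804,  0.01452451],
       [ 0.44655993,  0.41766021, -0.79129273],
       [-0.59397943, -0.52301393, -0.61126497]]), 't': array([ 0.31716525, -0.16877319,  1.93258458])}
top {'vfov': 49.66992426642233, 'cx': 316.06691953419624, 'cy': 201.9075724128243, 'R': array([[ 0.01242803, -0.99991258, -0.00451363],
       [-0.99338681, -0.0118314 , -0.11420444],
       [ 0.11414105,  0.00590312, -0.99344702]]), 't': array([0.05330596, 0.56913797, 1.12268826])}
{'t': 0.1, 'q': array([ 1.07802125e+00,  5.33172201e-02,  1.61414612e+00,  1.98105180e-05,
        1.47598452e+00, -1.18975079e-01]), 'dq': array([ 0.00119899, -0.00112091, -0.00270283,  0.00152503, -0.00212646,
        0.00124796]), 'effort': array([ 1.06209695e-04, -3.94906282e+01, -3.71360672e+01, -1.18832140e-04,
        3.85935127e-03, -9.56599877e-06]), 'tool_pos': array([0.22794539, 0.58137075, 0.2381759 ]), 'tool_rot': array([-5.83646602e-01, -3.08631260e+00,  2.76904810e-03]), 'contact_force': array([-0.3010209 ,  0.11740995, -1.08781421]), 'wrist_torque': array([-0.03538888, -0.04787655,  0.00395519]), 'opening': 0.08562400637109538}
```

View pics/scene0.png

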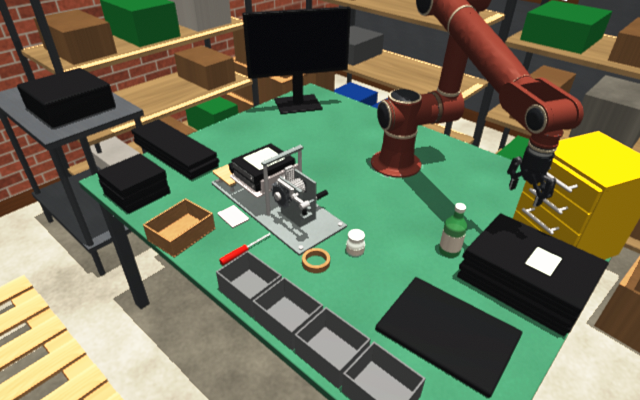

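View pics/top0.png

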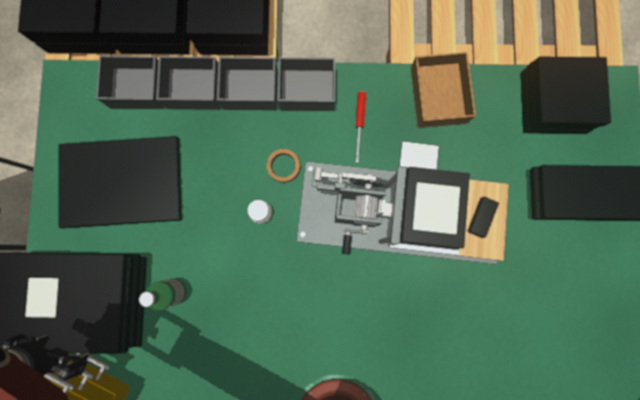

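The scene view shows the lift at about (285,190), with the tape roll at (316,260) and the jar at (356,242). In the top view the base plate runs from (300,165) to (507,260), the pawl and tab are near (320,180), and the platform is on the right. I'll enlarge both.

Run:
```python
import cv2,numpy as np
a=cv2.imread("pics/top0.png")[150:270,290:520];b=cv2.imread("pics/scene0.png")[135:255,200:355]
cv2.imwrite("pics/c_top.png",cv2.resize(a,None,fx=3.4,fy=3.4,interpolation=cv2.INTER_CUBIC))
cv2.imwrite("pics/c_scene.png",cv2.resize(b,None,fx=5,fy=5,interpolation=cv2.INTER_CUBIC))
```

```text
(no output)
```

View pics/c_top.png

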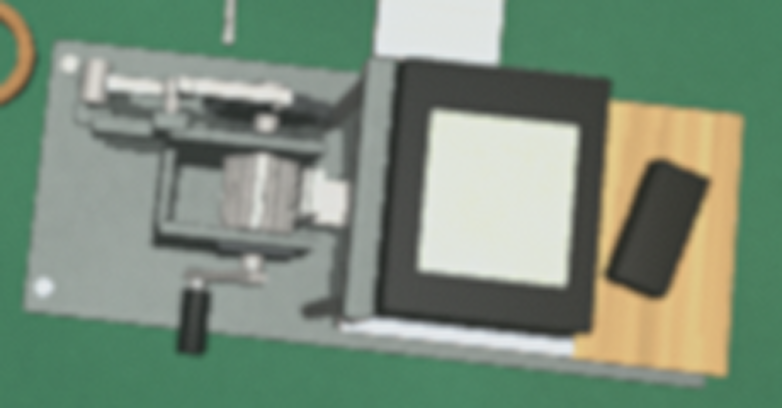

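View pics/c_scene.png

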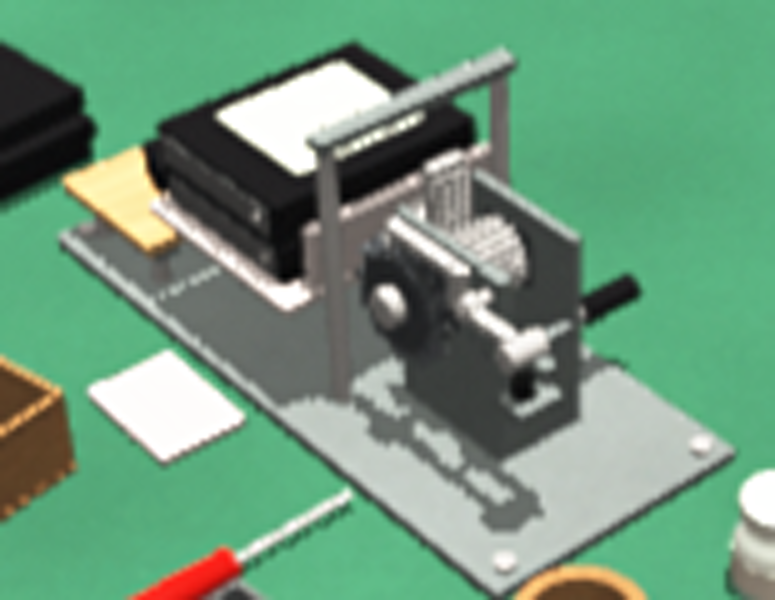

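Run:
```python
import cv2,numpy as np
from station import *
m=np.mean([get_image("scene").astype(float) for _ in range(6)],0).astype(np.uint8)[:,:,::-1]
cv2.imwrite("pics/m0.png",m)
cv2.imwrite("pics/c_deck.png",cv2.resize(m[158:203,208:270],None,fx=12.5,fy=12.5,interpolation=cv2.INTER_CUBIC))
```

```text
(no output)
```

View pics/c_deck.png

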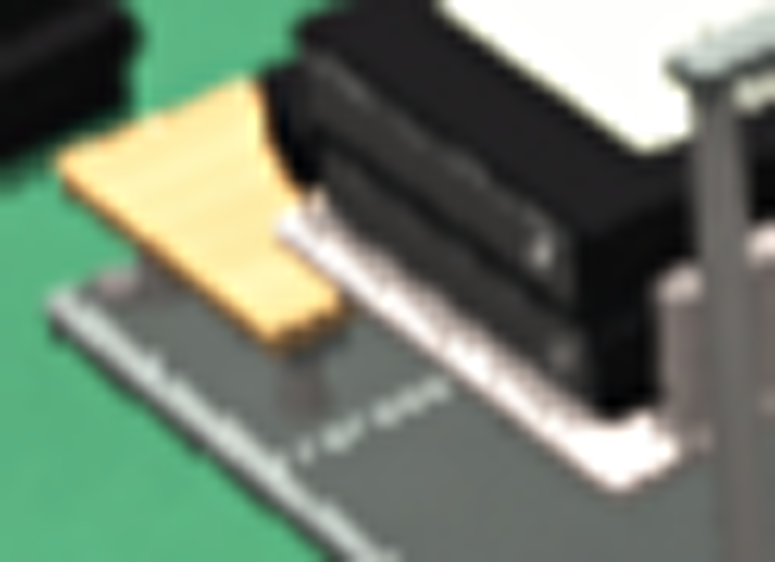

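The enlarged crop shows the platform's outer corner at (57,160) and its inner corner at (270,338). The deck's bottom corners are at (285,240) and (617,490). Next I'll fit the lift pose.

```bash
cat > fit.py <<'E'
import numpy as np
from station import calibration
from scipy.optimize import least_squares
C={n:calibration(n) for n in("scene","top")}
def proj(n,X):
    c=C[n];p=c["R"]@X+c["t"];f=200/np.tan(np.radians(c["vfov"])/2)
    return np.array([c["cx"]+f*p[0]/p[2],c["cy"]+f*p[1]/p[2]])
def W(P,x,y,z): 
    a=P[2];return np.array([P[0]+np.cos(a)*x-np.sin(a)*y,P[1]+np.sin(a)*x+np.cos(a)*y,z])
T=lambda u,v:("top",np.array([u,v])/3.4+[290,150])
S=lambda u,v:("scene",np.array([u,v])/5+[200,135])
D=lambda u,v:("scene",np.array([u,v])/12.5+[208,158])
# params: X,Y,yaw, y_plate_end(+), dh, yd(deck -y edge), hd, hp
def pts(P):
    ye,dh,yd,hd,hp=P[3:8];ye2=ye-.54;yp=yd-.018;h=.012
    return [("corner+x+y",T(56,42),(.11,ye,h)),("c-x+y",T(25,308),(-.11,ye,h)),("c-x-y",T(705,384),(-.11,ye2,h)),
    ("s+x+y",S(497,590),(.11,ye,h)),("s-x+y",S(733,455),(-.11,ye,h)),("s+x-y",S(62,236),(.11,ye2,h)),
    ("tab",T(96,81),(.042,.125,.17+dh)),("tab",S(525,339),(.042,.125,.17+dh)),
    ("bar",T(371,188),(0,-.06,.238)),("bar",S(413,97),(0,-.06,.238)),
    ("wheel hub",S(388,305),(.055,0,.13+dh)),
    ("pl",T(743,115),(.1,yp-.12,hp)),("pl",T(727,376),(-.1,yp-.12,hp)),("pl",D(57,160),(.1,yp-.12,hp)),("pl",D(270,338),(.1,yp,hp)),
    ("dk",T(575,352),(-.1,yd,hd)),("dk",D(285,240),(.1,yd,hd-.01)),("dk",D(617,490),(.1,yd+.17,hd-.01))]
def res(P): return np.concatenate([proj(o[0],W(P,*X))-o[1] for _,o,X in pts(P)])
if __name__=="__main__":
    r=least_squares(res,[.55,0,-.1,.2,0,-.25,.1,.07],loss="soft_l1")
    print(r.x.round(4),"gap mm",1e3*(r.x[6]-r.x[7]))
    for (n,o,X),e in zip(pts(r.x),r.fun.reshape(-1,2)):print(n,o[0],e.round(1))
    for dh in(-.017,0,.017):print("tab",W(r.x,.042,.125,.17+dh),"yaw",r.x[2])
    np.save("P.npy",r.x)
E
python3 fit.py
```

```text
[ 0.5571 -0.0646 -0.1016  0.1655 -0.0056 -0.2339  0.1151  0.0574] gap mm 57.69867491021934
corner+x+y top [-0.3 -1.2]
c-x+y top [-0.6  0.3]
c-x-y top [-0.1  1. ]
s+x+y scene [-0.8  0.5]
s-x+y scene [ 0.1 -1.4]
s+x-y scene [-1.7 -0.6]
tab top [-0.2  3.8]
tab scene [ 1.1 -0.5]
bar top [ 0.5 -5.2]
bar scene [-3.   0.3]
wheel hub scene [1.5 0.2]
pl top [0.2 0.2]
pl top [-0.  -0.1]
pl scene [-0.8  0.5]
pl scene [-0.8 -0.2]
dk top [-1.8  0.9]
dk scene [-0.7 -0.9]
dk scene [0.2 0.2]
tab [0.6115349  0.05548765 0.153     ] yaw -0.10162958232751278
tab [0.6115349  0.05548765 0.17      ] yaw -0.10162958232751278
tab [0.6115349  0.05548765 0.187     ] yaw -0.10162958232751278
```

Run:
```python
import fit,numpy as np
from scipy.optimize import least_squares
def pts(P):
    out=[]
    for n,o,X in fit.pts(P):
        X=list(X)
        if n in("tab","wheel hub"):pass
        elif n=="bar":X[0]+=P[9]
        elif n in("pl","dk"):X[0]+=P[10]
        else:X[0]+=P[8]
        out.append((n,o,X))
    return out
def res(P): return np.concatenate([fit.proj(o[0],fit.W(P,*X))-o[1] for _,o,X in pts(P)])
r=least_squares(res,[.55,0,-.1,.2,0,-.25,.1,.07,0,0,0],loss="soft_l1")
print(r.x.round(4),"gap mm",1e3*(r.x[6]-r.x[7]))
for (n,o,X),e in zip(pts(r.x),r.fun.reshape(-1,2)):print(n,o[0],e.round(1))
print("tab",fit.W(r.x,.042,.125,.17))
np.save("P.npy",r.x)
```

```text
[ 0.5653 -0.0646 -0.0974  0.1647 -0.0016 -0.235   0.1148  0.0571 -0.0083
 -0.0198 -0.0095] gap mm 57.70900897475197
corner+x+y top [-0.5 -0.9]
c-x+y top [-0.5  0.7]
c-x-y top [0.1 0.5]
s+x+y scene [-0.5  0.5]
s-x+y scene [ 0.2 -1.6]
s+x-y scene [-1.9 -0.4]
tab top [-0.3  0.4]
tab scene [-0.5 -0.4]
bar top [-0.3 -0.1]
bar scene [-0.2 -0.8]
wheel hub scene [-0.2  0.3]
pl top [0.1 0.1]
pl top [ 0.2 -0.2]
pl scene [-0.8  0.6]
pl scene [-0.7 -0.2]
dk top [-1.5  1.1]
dk scene [-0.6 -0.8]
dk scene [0.4 0.2]
tab [0.61921431 0.05576786 0.17      ]
```

```bash
cat > h.py <<'E'
import numpy as np
from scipy.spatial.transform import Rotation as Rn
from station import get_obs
def to(x,y,z,ang=np.pi-.097):
    o=get_obs();R=Rn.from_rotvec(o["tool_rot"])
    c,s=np.cos(ang),np.sin(ang)
    G=Rn.from_matrix(np.array([[c,s,0],[s,-c,0],[0,0,-1.]]))
    print("shift cm",(R.inv().apply(np.array([x,y,z])-o["tool_pos"])*100).round(2),"turn",(R.inv()*G).as_rotvec().round(3))
E
python3 -c "
import h;h.to(.619,.056,.30)"
python3 -m jog '[[0,0,-8,0,0,0,255],[0,0,-8,0,0,0,255],[0,0,-8,0,0,0,255],[0,0,-8,0,0,0,255]]' 40
python3 -c "
import h;h.to(.619,.056,.30)"
```

```text
shift cm [-55.58 -34.67  -6.08] turn [-0.    -0.    -0.277]
t: 0.73
tool_pos: [0.2289, 0.5831, 0.3237]
tool_rot: [0.583, 3.085, 0.011]
contact_force: [-0.5, 0.2, 0.0]
opening: 0.0384
shift cm [-55.56 -34.84   2.16] turn [ 0.007  0.002 -0.277]
```

```bash
python3 -m jog '[[-3,-2,0,0,0,-0.05,255],[-7,-4,0,0,0,-0.1,255],[-10,-6.3,0,0,0,-0.15,255],[-14,-8.8,0,0,0,-0.2,255],[-17,-10.7,0,0,0,-0.27,255],[-21,-13,0,0,0,-0.277,255],[-24,-15,0,0,0,-0.277,255],[-28,-17.5,0,0,0,-0.277,255]]'
python3 -c "
import h;h.to(.619,.056,.30)"
```

```text
t: 1.4
tool_pos: [0.4226, 0.3205, 0.3212]
tool_rot: [0.151, 3.136, 0.009]
contact_force: [-0.1, -0.9, -0.1]
opening: -0.0001
shift cm [-22.09 -24.45   2.01] turn [0.006 0.001 0.001]
```

```bash
python3 -m jog '[[-3,-3.3,0,0,0,0,255],[-6,-6.6,0,0,0,0,255],[-9,-9.9,0,0,0,0,255],[-12,-13.2,0,0,0,0,255],[-15,-16.5,0,0,0,0,255],[-18,-19.9,1,0,0,0,255],[-20.5,-22.6,2,0,0,0,255],[-22.1,-24.4,4,0,0,0,255]]'
python3 -m jog '[[0,0,0,0,0,0,255],[0,0,0,0,0,0,255]]'
python3 -c "
import h;h.to(.619,.056,.2)
from station import *
import cv2,numpy as np
a=get_image('top')[130:270,290:430];b=get_image('scene')[115:235,220:340]
a=cv2.resize(a,(400,400),interpolation=2);b=cv2.resize(b,(400,400),interpolation=2)
cv2.imwrite('pics/near.png',np.hstack([a,b])[:,:,::-1]);print(get_obs()['contact_force'])"
```

```text
t: 2.07
tool_pos: [0.6182, 0.0581, 0.2842]
tool_rot: [0.153, 3.132, 0.009]
contact_force: [1.3, 0.7, 1.1]
opening: -0.0
t: 2.23
tool_pos: [0.6177, 0.0562, 0.2803]
tool_rot: [-0.158, -3.137, -0.009]
contact_force: [-0.7, 0.9, -0.2]
opening: 0.0
shift cm [-0.14 -0.05  8.03] turn [ 0.006 -0.001 -0.004]
[-0.41198597  0.40399823  0.94070927]
```

View pics/near.png

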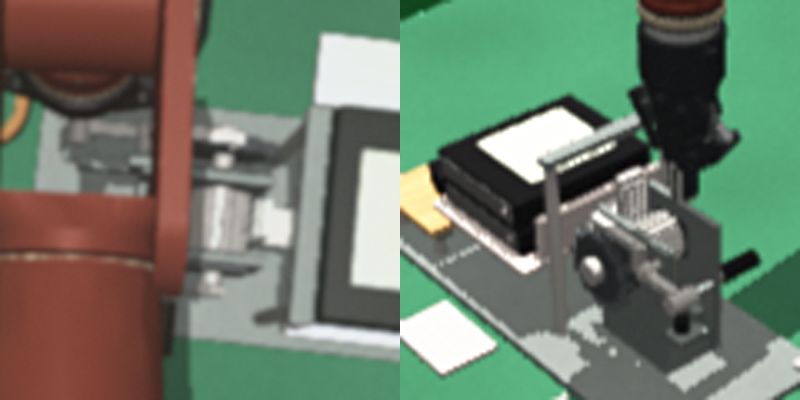

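The scene half shows the closed fingertips at (687,195), straight above the tab at (683,300). In the top view the arm hides the tab. The deck stays visible in the scene view, so I'll set up deck tracking there and descend.

```bash
cat > trk.py <<'E'
import cv2,numpy as np,os,fit
from station import *
P=np.load("P.npy")
A=fit.proj("scene",fit.W(P,.06,-.15,P[6]+.068));B=fit.proj("scene",fit.W(P,.06,-.15,P[6]+.018));k=(B-A)/50
def gray(n=2): return np.mean([cv2.cvtColor(get_image("scene"),cv2.COLOR_RGB2GRAY).astype(np.float32) for _ in range(n)],0)
if not os.path.exists("ref.npy"): np.save("ref.npy",gray(4))
ref=np.load("ref.npy");U=8
up=lambda g:cv2.resize(g,None,fx=U,fy=U,interpolation=cv2.INTER_CUBIC)
def drop(g):
    out=[]
    for x0,x1,y0,y1 in((232,262,148,172),(236,272,146,165)):
        t=up(ref)[y0*U:y1*U,x0*U:x1*U]; s=up(g)[(y0-4)*U:(y1+20)*U,(x0-4)*U:(x1+4)*U]
        m=cv2.matchTemplate(s,t,cv2.TM_CCOEFF_NORMED);_,v,_,l=cv2.minMaxLoc(m)
        d=np.array(l)/U-4;out+=[round(float(d@k/(k@k)),1),round(v,3)]
    return out
def rep(n=2):
    g=gray(n);o=get_obs();print("t",round(o["t"],2),"z mm",round(o["tool_pos"][2]*1e3,1),"F",o["contact_force"].round(1),"drop mm,score",drop(g))
if __name__=="__main__":rep()
E
python3 -c "
import trk;print('px/mm',trk.k);trk.rep()"
python3 -m jog '[[-0.1,-0.05,3,0.006,0,0,255],[-0.14,-0.05,6,0.006,0,0,255],[-0.14,-0.05,7.5,0.006,0,0,255],[-0.14,-0.05,7.8,0.006,0,0,255],[-0.14,-0.05,7.8,0.006,0,0,255]]'
python3 trk.py;python3 -c "
import h;h.to(.619,.056,.2)"
```

```text
px/mm [0.02353277 0.23800818]
t 2.63 z mm 285.1 F [ 1.1 -1.1 -0.8] drop mm,score [0.0, 1.0, 0.0, 1.0]
t: 3.05
tool_pos: [0.6191, 0.0592, 0.2059]
tool_rot: [0.15, 3.134, -0.001]
contact_force: [0.2, 0.5, 0.6]
opening: 0.0003
t 3.15 z mm 209.0 F [ 0.4 -0.4  0.3] drop mm,score [0.0, 1.0, 0.0, 1.0]
shift cm [ 0.16 -0.31  0.9 ] turn [0.    0.009 0.001]
```

Run:
```python
from station import *
import numpy as np
a=[]
for _ in range(10):
    get_image("top");o=get_obs();a.append(np.r_[o["tool_pos"]*1e3,o["contact_force"]])
a=np.array(a);print(a.round(1));print(a.mean(0).round(2))
from h import *
```

```text
[[ 6.211e+02  5.890e+01  2.096e+02 -0.000e+00 -1.000e-01  4.000e-01]
 [ 6.212e+02  5.890e+01  2.096e+02 -2.000e-01  5.000e-01  5.000e-01]
 [ 6.211e+02  5.890e+01  2.095e+02  2.000e-01 -8.000e-01 -4.000e-01]
 [ 6.209e+02  5.880e+01  2.091e+02 -9.000e-01  7.000e-01 -0.000e+00]
 [ 6.207e+02  5.880e+01  2.088e+02 -3.000e-01  3.000e-01 -2.000e-01]
 [ 6.205e+02  5.880e+01  2.083e+02 -7.000e-01 -3.000e-01  3.000e-01]
 [ 6.203e+02  5.880e+01  2.080e+02  3.000e-01 -2.000e-01 -2.000e-01]
 [ 6.202e+02  5.880e+01  2.077e+02  0.000e+00  1.000e-01 -1.000e-01]
 [ 6.201e+02  5.880e+01  2.075e+02  8.000e-01 -1.000e-01  1.000e-01]
 [ 6.200e+02  5.890e+01  2.073e+02 -2.000e-01  1.000e-01 -4.000e-01]]
[ 6.2061e+02  5.8850e+01  2.0855e+02 -1.1000e-01  2.0000e-02 -1.0000e-02]
```

```bash
python3 -m jog '[[0.1,-0.15,0.3,0,0,0,255],[0.1,-0.3,0.6,0,0,0,255],[0.1,-0.3,0.9,0,0,0,255]]'; python3 -m jog '[[0,0,0.2,0,0,0,255],[0,0,0.4,0,0,0,255],[0,0,0.6,0,0,0,255]]';python3 -m jog '[[0,0,0.2,0,0,0,255],[0,0,0.4,0,0,0,255],[0,0,0.6,0,0,0,255]]';python3 -c "
import h;h.to(.619,.056,.18)"
```

```text
t: 3.9
tool_pos: [0.6186, 0.0557, 0.1978]
tool_rot: [0.151, 3.131, -0.001]
contact_force: [0.4, 0.2, 0.3]
opening: -0.0003
t: 4.15
tool_pos: [0.6185, 0.0556, 0.1913]
tool_rot: [0.151, 3.132, -0.001]
contact_force: [-0.0, 0.3, -0.4]
opening: 0.0001
t: 4.4
tool_pos: [0.6186, 0.0557, 0.1851]
tool_rot: [0.151, 3.132, -0.001]
contact_force: [0.2, 0.3, 1.1]
opening: -0.0003
shift cm [-0.04  0.04  0.51] turn [-0.     0.006  0.001]
```

```bash
for i in 1; do python3 -m jog '[[0,0,0.1,0,0,0,255],[0,0,0.2,0,0,0,255]]';done; python3 -m jog '[[0,0,0.1,0,0,0,255],[0,0,0.2,0,0,0,255]]' ; python3 -m jog '[[0,0,0.1,0,0,0,255],[0,0,0.2,0,0,0,255]]'
```

```text
t: 4.57
tool_pos: [0.6185, 0.0557, 0.1829]
tool_rot: [0.151, 3.132, -0.001]
contact_force: [-0.6, -0.0, -0.2]
opening: -0.0003
t: 4.73
tool_pos: [0.6186, 0.0557, 0.1809]
tool_rot: [0.151, 3.132, -0.001]
contact_force: [-0.3, -0.7, -1.0]
opening: 0.0001
t: 4.9
tool_pos: [0.6187, 0.0557, 0.1788]
tool_rot: [0.151, 3.132, -0.001]
contact_force: [-0.3, 0.3, 0.2]
opening: 0.0003
```

```bash
python3 -m jog '[[0,0,0.1,0,0,0,255],[0,0,0.2,0,0,0,255]]'; python3 -m jog '[[0,0,0.1,0,0,0,255],[0,0,0.2,0,0,0,255]]'|grep -E 'pos|force' ; python3 -m jog '[[0,0,0.1,0,0,0,255],[0,0,0.2,0,0,0,255]]'|grep -E 'pos|force'
```

```text
t: 5.07
tool_pos: [0.6187, 0.0557, 0.1768]
tool_rot: [0.151, 3.132, -0.001]
contact_force: [0.8, -0.7, -0.1]
opening: -0.0002
tool_pos: [0.6189, 0.0557, 0.1761]
contact_force: [-3.4, 0.7, 8.9]
tool_pos: [0.6189, 0.0558, 0.1759]
contact_force: [-5.7, 1.0, 11.0]
```

```bash
python3 -m jog '[[0,0,0.15,0,0,0,255],[0,0,0.25,0,0,0,255]]'|grep -E 'pos|force' ; python3 -m trk
```

```text
tool_pos: [0.619, 0.0558, 0.1757]
contact_force: [-5.9, -0.5, 11.8]
t 5.67 z mm 175.6 F [-5.2 -0.   9.6] drop mm,score [0.0, 1.0, 0.0, 1.0]
```

```bash
python3 -m jog '[[0,0,0.2,0,0,0,255],[0,0,0.3,0,0,0,255]]'|grep -E 'pos|force' ; python3 -m jog '[[0,0,0.25,0,0,0,255],[0,0,0.35,0,0,0,255]]'|grep -E 'pos|force'
```

```text
tool_pos: [0.619, 0.0558, 0.1753]
contact_force: [-6.6, -0.1, 11.7]
tool_pos: [0.6191, 0.0559, 0.1746]
contact_force: [-6.6, -0.6, 12.5]
```

```bash
python3 -m jog '[[0,0,0.25,0,0,0,255],[0,0,0.35,0,0,0,255]]'|grep -E 'pos|force' ; python3 -m jog '[[0,0,0.25,0,0,0,255],[0,0,0.35,0,0,0,255]]'|grep -E 'pos|force';  python3 -m jog '[[0,0,0.25,0,0,0,255],[0,0,0.35,0,0,0,255]]'|grep -E 'pos|force'; python3 -m trk
```

```text
tool_pos: [0.6191, 0.0559, 0.1739]
contact_force: [-7.1, 0.8, 12.4]
tool_pos: [0.6191, 0.056, 0.1732]
contact_force: [-7.2, -0.6, 12.3]
tool_pos: [0.6191, 0.056, 0.1725]
contact_force: [-8.0, -0.1, 12.2]
t 6.6 z mm 172.3 F [-6.7 -0.6 10.5] drop mm,score [-0.5, 0.999, 0.0, 0.998]
```

```bash
python3 -m jog '[[0.1,0,0.25,0,0,0,255],[0.1,0,0.35,0,0,0,255]]'|grep -E 'pos|force' ; python3 -m jog '[[0.1,0,0.25,0,0,0,255],[0.1,0,0.35,0,0,0,255]]'|grep -E 'pos|force';  python3 -m jog '[[0.1,0,0.25,0,0,0,255],[0.1,0,0.35,0,0,0,255]]'|grep -E 'pos|force'; python3 -m trk
```

```text
tool_pos: [0.619, 0.0561, 0.1719]
contact_force: [-4.8, -0.7, 12.3]
tool_pos: [0.6189, 0.0561, 0.1714]
contact_force: [-5.0, 0.6, 11.1]
tool_pos: [0.6189, 0.0561, 0.1709]
contact_force: [-4.1, 0.2, 11.4]
t 7.2 z mm 170.8 F [-3.5  0.3  9.9] drop mm,score [-0.5, 0.998, -0.5, 0.996]
```

```bash
python3 -m jog '[[0.1,0,0.25,0,0,0,255],[0.1,0,0.4,0,0,0,255],[0.1,0,0.4,0,0,0,255]]'|grep -E 'pos|force' ; python3 -m jog '[[0.1,0,0.25,0,0,0,255],[0.1,0,0.4,0,0,0,255],[0.1,0,0.4,0,0,0,255]]'|grep -E 'pos|force'; python3 -m trk
```

```text
tool_pos: [0.6188, 0.0561, 0.1695]
contact_force: [-3.2, 0.0, 9.1]
tool_pos: [0.6188, 0.0561, 0.1673]
contact_force: [-0.4, -0.4, 2.9]
t 7.8 z mm 166.6 F [ 0.  -1.   4.3] drop mm,score [0.0, 1.0, 0.0, 1.0]
```

```bash
python3 -c "
import trk
for i in range(4):trk.rep(3)"
```

```text
t 7.95 z mm 166.1 F [ 1.6 -0.5  2.8] drop mm,score [0.5, 0.998, 0.5, 0.996]
t 8.1 z mm 165.9 F [ 3.4 -2.1  3.4] drop mm,score [1.6, 0.998, 1.0, 0.994]
t 8.25 z mm 165.8 F [ 2.5 -1.6  3.6] drop mm,score [2.1, 0.998, 2.0, 0.99]
t 8.4 z mm 165.6 F [ 3.2 -1.   3.6] drop mm,score [3.1, 0.997, 2.6, 0.985]
```

```bash
python3 -m jog '[[0,0,0.1,0,0,0,255]]'|grep -E 'pos|force' ; python3 -c "
import trk
for i in range(10):trk.rep(4)"
```

```text
tool_pos: [0.6183, 0.0561, 0.165]
contact_force: [1.0, -1.4, 6.2]
t 8.68 z mm 165.0 F [ 1.6 -2.3  6. ] drop mm,score [4.2, 0.998, 3.6, 0.977]
t 8.88 z mm 165.0 F [ 2.3 -0.4  5.5] drop mm,score [5.3, 0.996, 4.7, 0.967]
t 9.08 z mm 165.0 F [ 1.6 -1.4  6. ] drop mm,score [6.3, 0.996, 5.7, 0.958]
t 9.28 z mm 165.0 F [ 1.6 -0.5  5.2] drop mm,score [7.3, 0.995, 6.8, 0.949]
t 9.48 z mm 165.1 F [ 1.7 -1.6  5.1] drop mm,score [8.4, 0.994, 7.8, 0.943]
t 9.68 z mm 165.1 F [ 1.5 -0.9  5.4] drop mm,score [9.4, 0.992, 8.8, 0.934]
t 9.88 z mm 165.0 F [ 2.5 -1.   4.8] drop mm,score [10.0, 0.991, 9.9, 0.928]
t 10.08 z mm 165.0 F [ 1.2 -1.2  5.6] drop mm,score [11.0, 0.989, 10.9, 0.921]
t 10.28 z mm 165.0 F [ 1.9 -1.2  5.7] drop mm,score [12.1, 0.989, 12.0, 0.919]
t 10.48 z mm 165.0 F [ 2.3 -1.1  5.8] drop mm,score [13.1, 0.986, 12.5, 0.913]
```

```bash
python3 -m jog '[[0,0,0.1,0,0,0,255],[0,0,0.1,0,0,0,255],[0,0,0.1,0,0,0,255],[0,0,0.1,0,0,0,255],[0,0,0.1,0,0,0,255],[0,0,0.1,0,0,0,255],[0,0,0.1,0,0,0,255],[0,0,0.1,0,0,0,255]]'|grep -E 'pos|force' ; python3 -m trk;  python3 -m jog '[[0,0,0.07,0,0,0,255],[0,0,0.07,0,0,0,255],[0,0,0.07,0,0,0,255],[0,0,0.07,0,0,0,255],[0,0,0.07,0,0,0,255],[0,0,0.07,0,0,0,255],[0,0,0.07,0,0,0,255],[0,0,0.07,0,0,0,255]]'|grep -E 'pos|force' ; python3 -m trk;python3 -m jog '[[0,0,0.07,0,0,0,255],[0,0,0.07,0,0,0,255],[0,0,0.07,0,0,0,255],[0,0,0.07,0,0,0,255],[0,0,0.07,0,0,0,255],[0,0,0.07,0,0,0,255],[0,0,0.07,0,0,0,255],[0,0,0.07,0,0,0,255]]'|grep -E 'pos|force' ; python3 -m trk
```

```text
tool_pos: [0.6183, 0.056, 0.1648]
contact_force: [0.8, -0.2, 5.7]
t 11.25 z mm 164.8 F [ 0.7 -0.7  6.6] drop mm,score [16.8, 0.975, 16.7, 0.887]
tool_pos: [0.6183, 0.0561, 0.1649]
contact_force: [0.5, -1.2, 6.3]
t 12.02 z mm 164.9 F [ 1.1 -0.9  6.9] drop mm,score [20.5, 0.956, 20.4, 0.852]
tool_pos: [0.6183, 0.0561, 0.1649]
contact_force: [1.0, -0.7, 7.0]
t 12.78 z mm 164.9 F [-0.4 -1.1  6.7] drop mm,score [24.3, 0.942, 24.1, 0.833]
```

```bash
python3 -m jog '[[0,0,0.07,0,0,0,255],[0,0,0.07,0,0,0,255],[0,0,0.07,0,0,0,255],[0,0,0.07,0,0,0,255],[0,0,0.07,0,0,0,255],[0,0,0.07,0,0,0,255],[0,0,0.07,0,0,0,255],[0,0,0.07,0,0,0,255]]'|grep -E 'pos|force' ; python3 -m jog '[[0,0,0.07,0,0,0,255],[0,0,0.07,0,0,0,255],[0,0,0.07,0,0,0,255],[0,0,0.07,0,0,0,255],[0,0,0.07,0,0,0,255],[0,0,0.07,0,0,0,255],[0,0,0.07,0,0,0,255]]'|grep -E 'pos|force' ;python3 - <<'E'
import trk,cv2,fit,numpy as np
from station import *
b=get_image("scene");o=get_obs();print(o["t"],trk.drop(cv2.cvtColor(b,cv2.COLOR_RGB2GRAY).astype(np.float32)))
P=trk.P
# predicted corner pixels in crop for given remaining gap
for gap in(12,16,20,24,28):
    X=fit.W(P,.1+P[10],P[5],P[7]+gap/1e3);Y=fit.W(P,.1+P[10],P[5]+.17,P[7]+gap/1e3)
    c=lambda X:((fit.proj("scene",X)-[208,158])*12.5).round()
    print(gap,"top corners",c(X),c(Y),"bottom",c(X-[0,0,.01]),c(Y-[0,0,.01]))
cv2.imwrite("pics/d2.png",cv2.resize(b[158:206,208:270,::-1],None,fx=12.5,fy=12.5,interpolation=cv2.INTER_CUBIC))
E
```

```text
tool_pos: [0.6183, 0.0561, 0.1649]
contact_force: [0.3, -1.4, 6.3]
tool_pos: [0.6182, 0.0561, 0.1649]
contact_force: [0.8, -0.4, 7.0]
14.0833 [29.5, 0.918, 29.3, 0.809]
12 top corners [290. 329.] [632. 595.] bottom [294. 357.] [634. 623.]
16 top corners [289. 318.] [631. 584.] bottom [292. 346.] [633. 612.]
20 top corners [287. 307.] [630. 572.] bottom [291. 335.] [632. 601.]
24 top corners [286. 296.] [629. 561.] bottom [290. 324.] [631. 589.]
28 top corners [284. 285.] [628. 549.] bottom [288. 313.] [630. 578.]
```

View pics/d2.png

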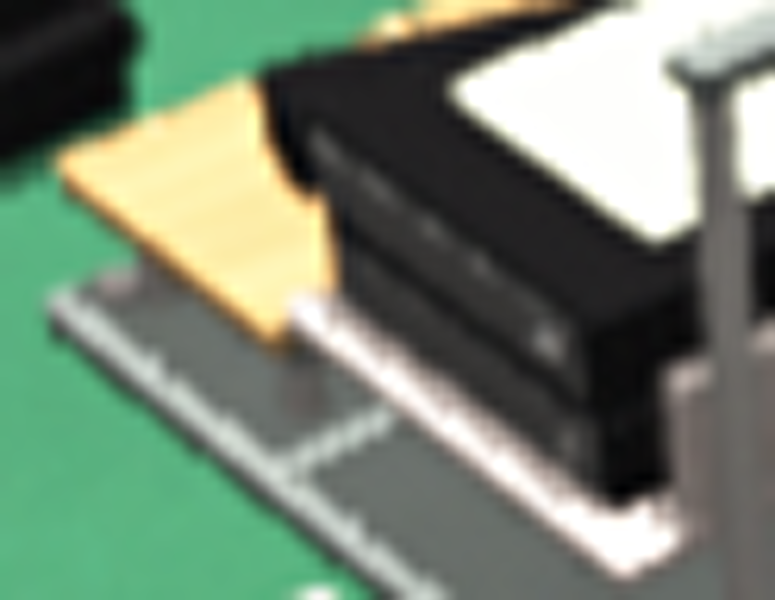

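The deck's near corner is now at about (290,303) in the crop. That leaves roughly 23–26 mm after a 29.4 mm drop, so the initial gap was about 53–56 mm. Four teeth (52.4 mm) is the right target, and I'll release at a drop of about 45 mm.

```bash
python3 -m jog '[[0,0,0.07,0,0,0,255],[0,0,0.07,0,0,0,255],[0,0,0.07,0,0,0,255],[0,0,0.07,0,0,0,255],[0,0,0.07,0,0,0,255],[0,0,0.07,0,0,0,255],[0,0,0.07,0,0,0,255],[0,0,0.07,0,0,0,255]]'|grep -E 'pos|force' ; python3 -m jog '[[0,0,0.07,0,0,0,255],[0,0,0.07,0,0,0,255],[0,0,0.07,0,0,0,255],[0,0,0.07,0,0,0,255],[0,0,0.07,0,0,0,255],[0,0,0.07,0,0,0,255],[0,0,0.07,0,0,0,255],[0,0,0.07,0,0,0,255]]'|grep -E 'pos|force' ;python3 -m jog '[[0,0,0.07,0,0,0,255],[0,0,0.07,0,0,0,255],[0,0,0.07,0,0,0,255],[0,0,0.07,0,0,0,255],[0,0,0.07,0,0,0,255],[0,0,0.07,0,0,0,255],[0,0,0.07,0,0,0,255],[0,0,0.07,0,0,0,255]]'|grep -E 'pos|force' ; python3 -m trk
```

```text
tool_pos: [0.6183, 0.0561, 0.1649]
contact_force: [0.8, -1.1, 6.3]
tool_pos: [0.6183, 0.0561, 0.1648]
contact_force: [1.0, -0.8, 6.6]
tool_pos: [0.6183, 0.0561, 0.1649]
contact_force: [0.9, -1.9, 6.8]
t 16.18 z mm 164.9 F [ 0.2 -1.2  6.7] drop mm,score [39.0, 0.88, 38.7, 0.765]
```

```bash
python3 -m jog '[[0,0,0.07,0,0,0,255],[0,0,0.07,0,0,0,255],[0,0,0.07,0,0,0,255],[0,0,0.07,0,0,0,255],[0,0,0.07,0,0,0,255],[0,0,0.07,0,0,0,255],[0,0,0.07,0,0,0,255],[0,0,0.07,0,0,0,255]]'|grep -E 'pos|force' ; python3 -m jog '[[0,0,0.07,0,0,0,255],[0,0,0.07,0,0,0,255],[0,0,0.07,0,0,0,255]]'|grep -E 'pos|force';python3 -m trk
```

```text
tool_pos: [0.6183, 0.0561, 0.1649]
contact_force: [0.3, -0.9, 7.0]
tool_pos: [0.6183, 0.0561, 0.1649]
contact_force: [1.6, -0.2, 7.2]
t 17.2 z mm 164.9 F [ 0.2 -1.6  6.8] drop mm,score [44.2, 0.866, 43.9, 0.741]
```

Release now.

```bash
python3 -m jog '[[0,0,-1.5,0,0,0,255],[0,0,-4,0,0,0,255],[0,0,-6,0,0,0,255],[0,0,-7,0,0,0,255],[0,0,-7,0,0,0,255],[0,0,-7,0,0,0,255]]'|grep -E 't:|pos|force' ; python3 -c "
import trk
for i in range(4):trk.rep(2)"
```

```text
t: 17.7
tool_pos: [0.6164, 0.0565, 0.2338]
tool_rot: [0.147, 3.122, -0.004]
contact_force: [-0.5, -0.3, -1.0]
t 17.8 z mm 232.3 F [ 0.3 -0.5 -1. ] drop mm,score [46.8, 0.858, 47.1, 0.732]
t 17.9 z mm 232.5 F [-0.1 -0.1  0.3] drop mm,score [47.3, 0.858, 47.1, 0.731]
t 18.0 z mm 233.3 F [ 0.2 -0.4 -0.4] drop mm,score [47.8, 0.858, 47.6, 0.731]
t 18.1 z mm 234.0 F [ 0.5 -0.5  1.4] drop mm,score [48.4, 0.857, 48.1, 0.73]
```

```bash
python3 -m jog '[[0,0,-1,0,0,0,255],[0,0,-2,0,0,0,255],[0,0,-3,0,0,0,255],[0,0,-3,0,0,0,255],[0,0,-3,0,0,0,255],[0,0,-3,0,0,0,255],[0,0,-3,0,0,0,255],[0,0,-3,0,0,0,255]]'|grep -E 't:|pos|force' ; python3 -c "
import trk
for i in range(3):trk.rep(2)";python3 -m jog '[[0,0,0,0,0,0,255],[0,0,0,0,0,0,255],[0,0,0,0,0,0,255],[0,0,0,0,0,0,255],[0,0,0,0,0,0,255],[0,0,0,0,0,0,255],[0,0,0,0,0,0,255],[0,0,0,0,0,0,255]]'>/dev/null
python3 - <<'E'
import trk,cv2
from station import *
trk.rep()
b=get_image("scene")
cv2.imwrite("pics/d3.png",cv2.resize(b[158:206,208:270,::-1],None,fx=12.5,fy=12.5,interpolation=cv2.INTER_CUBIC))
E
```

```text
t: 18.77
tool_pos: [0.6159, 0.0565, 0.2633]
tool_rot: [0.147, 3.123, -0.005]
contact_force: [-0.8, -0.6, -0.2]
t 18.87 z mm 263.4 F [0.6 0.1 0.2] drop mm,score [51.5, 0.85, 51.2, 0.723]
t 18.97 z mm 263.6 F [ 0.3  0.4 -1.5] drop mm,score [51.5, 0.85, 51.2, 0.723]
t 19.07 z mm 263.8 F [-1.  -0.2  0. ] drop mm,score [51.5, 0.85, 51.2, 0.723]
t 19.83 z mm 263.8 F [-0.3  0.2 -0. ] drop mm,score [51.5, 0.85, 51.2, 0.723]
```

View pics/d3.png

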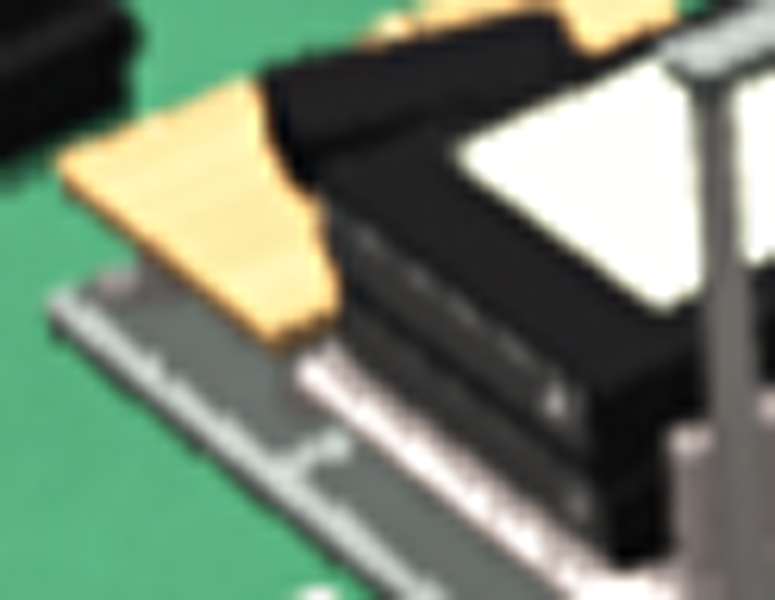

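The deck is caught and steady. Its near corner is at (300,362) in the crop, against (293,363) predicted for level. The robot is clear, so I'm handing in.

```bash
python3 -c "
from station import *
print(finish_job())"
```

```text
the job is handed in; nothing more can be done
None
```

The deck is caught on the fourth tooth, and my last picture puts it within about 2 mm of level with the platform. I handed the job in at about t = 20 s.

- **Press:** I felt the tab's crown at about z = 168.5 mm and pressed it with closed fingertips. The highest reading was about 14.6 N, counting the sideways share. The hook came clear after about 10 mm of travel, and I then held the tab at 5–7 N.
- **Release:** I tracked the deck in the scene camera as it sank at about 5 mm/s. I let go at about 44–45 mm of drop, half a tooth before the fourth.
- **Final checks:** The deck stopped at 51.2–51.5 mm of measured drop (four teeth should be 52.4 mm) and held there for the last second of readings. The arm was about 9 cm above the tab, touching nothing.
- **Disagreement:** My first fit put the gap to the platform at 57.7 mm, above the stated maximum of 56 mm. The close views during the descent put it at about 53–56 mm. Four teeth was the nearest choice on every estimate.
- **Not checked:** I took no last picture of the other things on the bench. The arm's path stayed above them, and I felt no contact except at the tab.

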